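Load lopsided camera tubes into the carrying rack

ROBOT

A 6-joint arm with a two-finger parallel gripper is mounted at the origin on the work surface. World frame = base frame: x ahead of the robot, y to its left, z up, the work surface at z = 0. Lengths are in mm, angles in rad, forces in N, time in s.
With the tool pointing down it reaches from about 275 to 850 mm from the base axis. Payload 5.2 kg.
Tool frame: the origin (TCP) lies midway between the tips of the shut fingers; the grasp point (between the pads) lies 19 mm behind it; z points along the fingers, y is the direction in which the jaws open and shut (so a half turn about z gives the same grasp; the last joint's range is limited). The gripper opens to 85 mm and grips with 20 to 120 N. Pads are 22 mm wide; open, the fingers measure 114 mm over their backs; the gripper's body (76 mm by 85 mm) begins 54 mm behind the grasp point. The pads swing forward as they close: fully open they stand 13 mm farther back than shut.
Start: joints at [-0.203, 0.259, 1.535, -0, 1.348, -0.203], TCP at [550.005, 0.023, 231.31] pointing down, gripper open.
Joint ranges: [-3.14, 3.14], [-0.91, 2.08], [0.19, 2.58], [-1.22, 4.36], [0.22, 2.71], [-3.12, 3.12]. Speed limits (rad/s): [2.57, 2.57, 3.14, 3.14, 3.14, 3.14].

INTERFACE

Orientations are given as a rotation vector (axis times angle).
In Python, from bench import movep, move_straight, movej, grip, wait, ik, camera, IKError, sign_off, read_time, read_joint_pos, read_joint_velocities, read_effort, read_tool_pos, read_tool_rot, read_wrist_force, read_wrist_torque, read_width gives the robot as it stands. The module is installed in compiled form; this text tells all that it offers. Calls block until the motion is done:
- movep(position, orientation): joint-space move of the TCP to a pose.
- move_straight(position, frame=None, rate=150): straight line of the TCP; frame=None keeps the orientation; rate is the mean speed in mm/s.
- movej(angles): joint-space move.
- grip(opening, grasp_force=None): finger opening in mm; grasp_force is the grip in N (None keeps the last); returns when the fingers have stopped.
- wait(seconds).
- ik(position, orientation): joint angles nearest the present ones, or None.
- camera(name): name is "scene" or "side" or "wrist"; returns a dict with "pixels" (384x512x3 uint8, red, green, blue), "fovy" (degrees; the focal length in pixels is half the picture's height over the tangent of half this angle, whatever the lens; pixels are square), "cx", "cy" (the principal point, pixels), "D" ([k1, k2, p1, p2, k3] as OpenCV has them; the pictures are not rectified), "camera_from_world" (4x4, takes a point from world to camera coordinates). Camera axes: x right, y down, z forward; pixel columns grow to the right and rows downward; lengths in mm; the calibration is good to about 2 mm. A picture is of the moment at which its call begins. There is no depth.
A pose or a line that the arm cannot do raises IKError and nothing moves.
- sign_off(): hands the job in, once; it reports no verdict.
Readings, each from a call of its own:
- read_time(): time.
- read_joint_pos(): joint angles.
- read_joint_velocities(): joint speeds.
- read_effort(): joint torques, N m.
- read_tool_pos(): TCP position.
- read_tool_rot(): TCP orientation.
- read_wrist_force(): force on the tool from outside, world axes, zero at the start.
- read_wrist_torque(): the same for the moment, N m.
- read_width(): finger opening in mm.
Only numpy, scipy, OpenCV 4.12 (cv2) and the standard library are available. Lean on these libraries where they do the work, as an engineer would, in place of code of your own. Each camera call takes 0.05 s, during which the arm holds its last target.

TASK

Swing the yellow keeper bar of the rack fully up and back, move every camera tube (white camera on one end) from the tote into the rack's V-blocks, one to a place and lying fully down in both V-blocks, then swing the keeper fully shut over them; the black extension tube and the small optics stay in the tote, and the things on the bench are left alone. Each tube is heavy somewhere you cannot see: find its balance point with a trial lift of a few centimetres inside the tote, set it down and shift the grip until you hold it at the balance point, and only then lift it out over the rim and carry it level. Put each tube down in the rack; never let go of one in the air.

Things in the scene. Friction and masses are not known exactly. Their poses are not given: they have to be found in the camera images.
- tube_a_mid (a point): camera tube: round aluminium tube 26 mm in diameter, 190 mm long, with a white 56 mm square camera (46 mm long) on its -x end and a dark 56 mm square lens block (28 mm long) on its +x end; 0.7 to 0.9 kg. It lies on its square ends, axis 28 mm above the floor it lies on. This point: axis, middle of the bare tube; x runs from camera to lens, z up as it lies. May be absent (None from the start).
- tube_b_mid (a point): camera tube like tube_a. All look alike, but each has its own hidden balance point on the bare tube, from 55 mm on the camera side to 40 mm on the lens side of the middle. This point: axis, middle of the bare tube; x runs from camera to lens, z up as it lies. May be absent (None from the start).
- tube_c_mid (a point): camera tube like tube_a, with its own hidden balance point. This point: axis, middle of the bare tube; x runs from camera to lens, z up as it lies. May be absent (None from the start).
- tube_a: the same tube as tube_a_mid; its origin is 28 mm below that point (underside of the square ends), same axes
- tube_b: the same tube as tube_b_mid; its origin is 28 mm below that point (underside of the square ends), same axes
- tube_c: the same tube as tube_c_mid; its origin is 28 mm below that point (underside of the square ends), same axes
- crate: light grey open tote, fixed, 350 (x) x 410 (y) x 60 mm high, walls 6 mm, inner floor 6 mm above the bench; origin at the centre of its underside. The tubes lie in it along its x, cameras towards -x, about 66 mm apart, among other optics. To clear its rim a tube's axis must be more than 90 mm above the bench.
- rack: carrying rack, fixed: plate 250 x 286 x 10 mm with three places 80 mm apart along its y, each of two black 90-degree V-blocks (8 mm thick, V 43 mm wide at the top, 73 mm above the bench) at x = -78 and +78 mm. The ends of a seated tube overhang outside them (13 mm play each way); fingers fit between them. Origin: underside, midway between the middle V-blocks.
- keeper (a joint): angle (rad) of the yellow keeper bar, hinged on the rack's +x side about its y: 0 shut (lies across the places, 3 mm above seated tubes), grows as it swings up and back to a stop at 1.95 (behind vertical, clear of the places; the bar then stands 180 mm above the bench, so carry tubes in above it). Stiff (0.14 N m): stays where left, 3 N moves it. A tube not fully down blocks it.
- keeper_grip (a point): point on the axis of the keeper's round cross bar (10 mm in diameter, along the rack's y), between two red rings, 40 mm to the +y side of the middle place, so that fingers can go down on both sides of the bar; 90 mm from the hinge axis. When shut: x = +35 mm in the rack, 91 mm above the bench
- keeper_hinge (a point): point on the keeper's hinge axis in line with keeper_grip (x = +125 mm, y = +40 mm in the rack, 91 mm above the bench)
- spacer_mid (a point): plain black extension tube without camera or lens (26 mm in diameter, 190 mm long, black 56 mm square plates 14 mm thick on both ends), lies in the tote like the others and stays there; this point: axis, middle
- eyepiece0: black eyepiece, 25 mm in diameter, 40 mm tall, standing in the tote beside the tubes; stays in the tote; origin at the centre of its base
- eyepiece1: black eyepiece like eyepiece0; origin at the centre of its base
- objective0: steel objective, 24 mm in diameter, 40 mm tall, standing in the tote between the tubes' lens ends; stays in the tote; origin at the centre of its base
- objective1: steel objective like objective0; origin at the centre of its base
- oil_bottle: small amber bottle, 34 mm in diameter, 75 mm tall, on the bench; leave it alone
- slide_box: blue slide box 85 x 40 x 30 mm on the bench; leave it alone
- wipes_carton: white and green carton 110 x 110 x 75 mm on the bench; leave it alone
- place0 (a point): the rack's -y place: where the middle of a seated tube's axis lies (70 mm above the bench); x runs along the seated tube, camera towards -x
- place1 (a point): the rack's middle place: where the middle of a seated tube's axis lies (70 mm above the bench); x runs along the seated tube, camera towards -x
- place2 (a point): the rack's +y place: where the middle of a seated tube's axis lies (70 mm above the bench); x runs along the seated tube, camera towards -x

How it is judged:
By the outcome, as a careful person would: the job done as asked, in the order asked, and still so for the second after the job is handed in, with the robot touching nothing.
Of tube_a, tube_b, tube_c only 2 to 3 are there at a start; the rules pass over those that are not, and their reading is None.
At some moment in a run one of tube_a, tube_b, tube_c may be knocked a few centimetres aside while the robot is not near it.
It also fails if it takes over 210 s, if anything falls off the work surface, if the arm or the gripper's body presses on something with over 40 N, if the wrist force passes 120 N, or if a joint passes its speed limit or range.

## Working session

There is one attempt and no reset: what is moved stays moved. The work goes in short steps, each a Python script; the robot and the scene stay as the last script left them, time stands still between calls to the robot, and variables do not carry over. Pictures are saved under pics/ and viewed, and the job is handed in when it is done.

```bash
mkdir -p pics; ls
python3 - <<'E'
from bench import *
import cv2,numpy as np
for n in ["scene","side","wrist"]:
    c=camera(n); cv2.imwrite(f"pics/{n}0.png",cv2.cvtColor(c["pixels"],cv2.COLOR_RGB2BGR))
    print(n,c["fovy"],c["cx"],c["cy"],c["D"],np.round(c["camera_from_world"],3).tolist())
print(read_time(),read_tool_pos(),read_tool_rot(),read_wrist_force(),read_wrist_torque(),read_width())
E
```

```text
pics
scene 51.95876742905964 250.9662737107268 193.16404631338858 [0.02729997 0.         0.         0.         0.        ] [[0.117, 0.993, 0.014, -67.774], [0.799, -0.086, -0.595, -410.619], [-0.59, 0.081, -0.803, 1525.74], [0.0, 0.0, 0.0, 1.0]]
side 57.79318223324756 252.28006163880232 194.6337531399349 [-0.02363649  0.          0.          0.          0.        ] [[0.885, -0.465, 0.014, -540.329], [-0.275, -0.546, -0.791, 202.948], [0.376, 0.697, -0.611, 764.156], [0.0, 0.0, 0.0, 1.0]]
wrist 63.13583348565425 256.2451179357767 188.32435116821836 [-0.00947483  0.          0.          0.          0.        ] [[1.0, 0.001, -0.001, -549.726], [0.001, -0.954, 0.3, -39.968], [-0.001, -0.3, -0.954, 378.27], [0.0, 0.0, 0.0, 1.0]]
0.15 [5.49603783e+02 7.77054126e-02 2.30662147e+02] [-2.22069852e+00 -2.22055856e+00  1.24449081e-03] [-0.1180975  -0.16581301 -0.10481971] [-0.03386532  0.03088318 -0.03775692] 85.41745973316335
```

View pics/scene0.png

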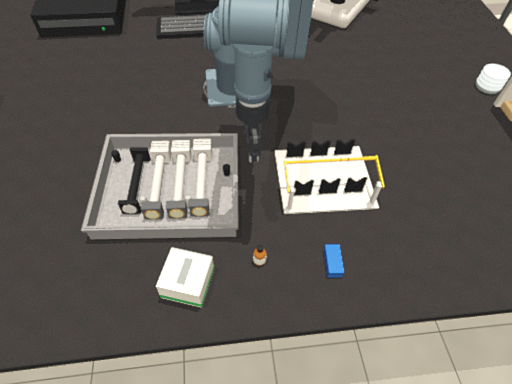

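View pics/side0.png

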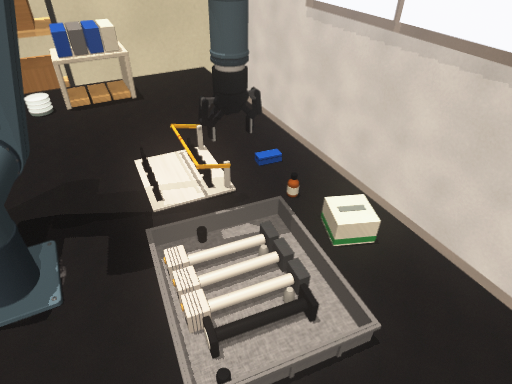

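View pics/wrist0.png

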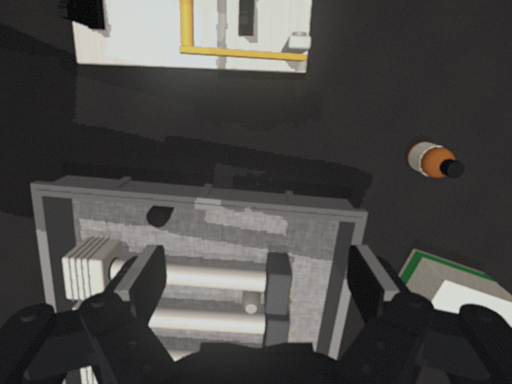

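```bash
cat > h.py <<'E'
from bench import *
import cv2,numpy as np
from scipy.spatial.transform import Rotation as R
def K(c):
    f=192/np.tan(np.radians(c["fovy"]/2)); return np.array([[f,0,c["cx"]],[0,f,c["cy"]],[0,0,1.]])
def cast(c,px,z):
    p=cv2.undistortPoints(np.array(px,float).reshape(-1,1,2),K(c),np.array(c["D"],float)).reshape(-1,2)
    T=np.array(c["camera_from_world"]); Rm=T[:3,:3]; o=-Rm.T@T[:3,3]
    d=np.c_[p,np.ones(len(p))]@Rm
    z=np.broadcast_to(z,len(p))
    return o+d*((z-o[2])/d[:,2])[:,None]
def proj(c,pts):
    T=np.array(c["camera_from_world"]); 
    return cv2.projectPoints(np.array(pts,float).reshape(-1,1,3),cv2.Rodrigues(T[:3,:3])[0],T[:3,3],K(c),np.array(c["D"],float))[0].reshape(-1,2)
def snap(n,f):
    c=camera(n); np.save(f"pics/{f}.npy",c,allow_pickle=True)
    cv2.imwrite(f"pics/{f}.png",cv2.cvtColor(c["pixels"],cv2.COLOR_RGB2BGR)); return c
def load(f): return np.load(f"pics/{f}.npy",allow_pickle=True).item()
def crop(f,x0,y0,w,h,s,name):
    im=cv2.imread(f"pics/{f}.png")[y0:y0+h,x0:x0+w]
    cv2.imwrite(f"pics/{name}.png",cv2.resize(im,None,fx=s,fy=s,interpolation=cv2.INTER_CUBIC))
def rot(yaw): # tool down, jaw dir y rotated by yaw from start orientation
    return (R.from_euler('z',yaw)*R.from_rotvec([-2.2207,-2.2207,0])).as_rotvec()
E
python3 - <<'E'
from h import *
c=camera("scene")
px=[[105,135],[238,135],[90,236],[238,236]]
print("tote rim z60",np.round(cast(c,px,60),0))
print("rack plate",np.round(cast(c,[[275,150],[366,147],[284,213],[377,210]],10),0))
print(R.from_rotvec(rot(0)).as_matrix().round(2))
E
```

```text
tote rim z60 [[ 276. -440.   60.]
 [ 319.  -13.   60.]
 [ 654. -442.   60.]
 [ 698.  -50.   60.]]
rack plate [[352. 107.  10.]
 [371. 415.  10.]
 [605.  95.  10.]
 [625. 373.  10.]]
[[ 0.  1. -0.]
 [ 1.  0.  0.]
 [ 0. -0. -1.]]
```

Run:
```python
from h import *
t=read_time()
movep([480,330,330],rot(0)); print(read_time()-t)
snap("wrist","rack1")
t=read_time()
movep([490,-156,360],rot(0)); print(read_time()-t)
snap("wrist","tote1"); print(read_joint_pos())
```

```text
1.325
1.7750000000000001
[-5.23950029e-01  1.38812500e-01  1.37721738e+00  5.70325177e-04
  1.62665905e+00 -5.25259445e-01]
```

View pics/rack1.png

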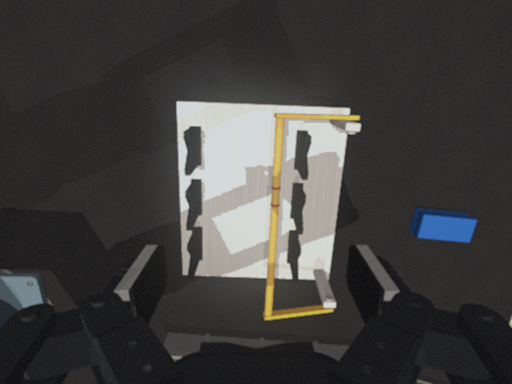

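View pics/tote1.png

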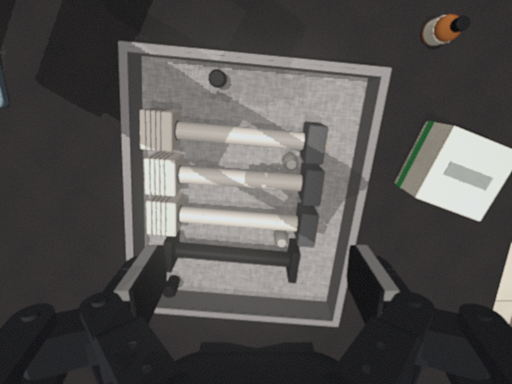

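Run:
```python
from h import *
crop("rack1",165,90,210,240,2.5,"rack1z"); crop("tote1",110,30,290,305,2.0,"tote1z")
```

```text
(no output)
```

View pics/rack1z.png

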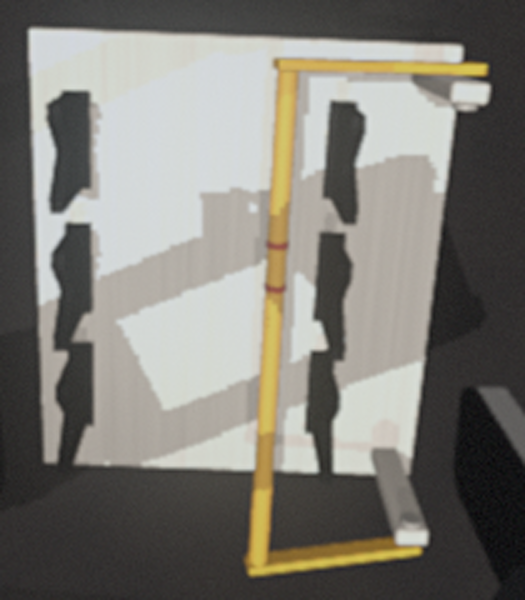

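View pics/tote1z.png

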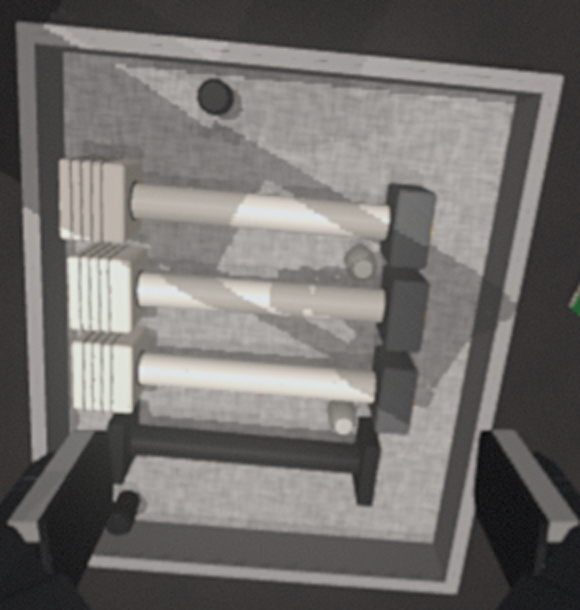

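Run:
```python
from h import *
c=load("rack1")
p=cast(c,[[176.6,101.2],[349.8,108],[328.6,279.6],[183,275.2]],10); print(np.round(p,1))
ed=[np.linalg.norm(p[i]-p[(i+1)%4]) for i in range(4)]; print("edges",np.round(ed,1),"centre",p.mean(0))
b=cast(c,[[279,116.4],[268.2,316.8],[275.4,197]],91);print("bar",np.round(b,1))
# V-block tops at z73: corners
t=load("tote1")
o=lambda l:[[x/2+110,y/2+30] for x,y in l]
q=cast(t,o([[18,24],[562,76],[452,592],[88,565]]),60);print("tote rim",np.round(q,1),np.linalg.norm(q-np.roll(q,-1,0),axis=1).round(0),q.mean(0))
# tube bare ends axis (z34+13 top edge approx use axis z 34 silhouette centre)
for n,l in {"c1":[[134,203],[390,218]],"c2":[[140,290],[384,304]],"c3":[[140,370],[375,385]],"sp":[[130,442],[360,458]]}.items():
    r=cast(t,o(l),37);print(n,np.round(r,1).tolist(),np.linalg.norm(r[1]-r[0]).round(1),"ang",np.arctan2(*(r[1]-r[0])[[1,0]]).round(4))
snap("scene","scene1");crop("scene1",85,125,320,120,2.5,"scene1z")
```

```text
[[367.2 389.5  10. ]
 [614.6 380.   10. ]
 [603.9  96.2  10. ]
 [356.1 104.7  10. ]]
edges [247.5 284.  247.9 285. ] centre [485.43220568 242.58109303  10.        ]
bar [[507.7 374.6  91. ]
 [498.1  87.3  91. ]
 [505.3 273.2  91. ]]
tote rim [[ 312.6  -19.9   60. ]
 [ 669.   -50.9   60. ]
 [ 628.6 -466.8   60. ]
 [ 317.5 -439.5   60. ]] [358. 418. 312. 420.] [ 481.92991383 -244.27459942   60.        ]
c1 [[373.7, -137.9, 37.0], [563.0, -148.6, 37.0]] 189.6 ang -0.0569
c2 [[373.4, -204.2, 37.0], [561.6, -215.2, 37.0]] 188.5 ang -0.0579
c3 [[368.7, -270.5, 37.0], [557.4, -283.2, 37.0]] 189.2 ang -0.0672
sp [[355.7, -335.1, 37.0], [547.6, -349.8, 37.0]] 192.5 ang -0.0761
```

View pics/scene1z.png

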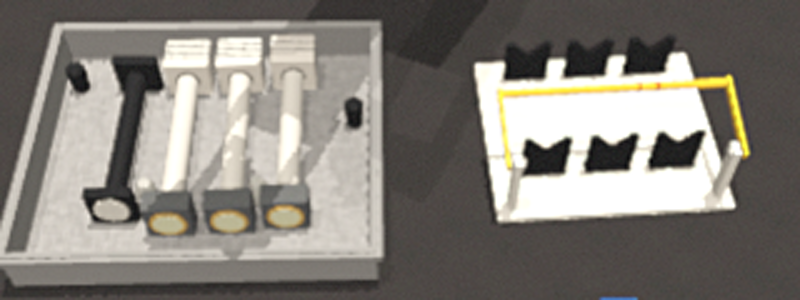

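Run:
```python
from h import *
crop("rack1",178,115,70,165,5 if 0 else 3.6,"v1"); crop("rack1",280,115,70,165,3.6,"v2")
a=cv2.imread("pics/v1.png");b=cv2.imread("pics/v2.png");cv2.imwrite("pics/v12.png",np.hstack([a,b]))
crop("scene1",270,135,120,80,6,"scene1r")
```

```text
(no output)
```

View pics/v12.png

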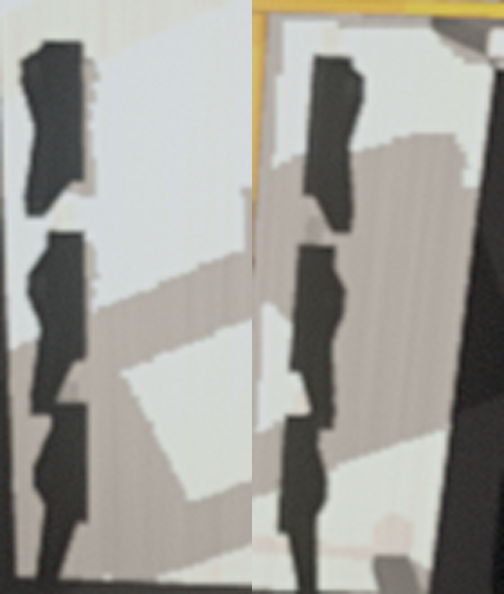

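View pics/scene1r.png

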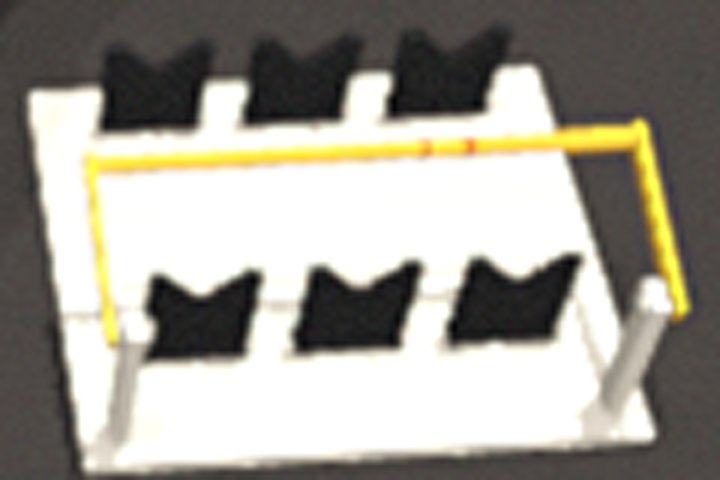

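```bash
cat >> h.py <<'E'
def tri(cs,pxs):
    A=[];b=[]
    for c,p in zip(cs,pxs):
        u=cv2.undistortPoints(np.array(p,float).reshape(1,1,2),K(c),np.array(c["D"],float)).ravel()
        T=np.array(c["camera_from_world"])
        for i in range(2):
            A.append(T[i,:3]-u[i]*T[2,:3]); b.append(u[i]*T[2,3]-T[i,3])
    x,r,_,_=np.linalg.lstsq(np.array(A),np.array(b),rcond=None); return x,r
E
python3 - <<'E'
from h import *
c=load("rack1");s=load("scene1")
L=np.array([[82,45],[82,182],[85,233],[83,360],[86,405],[86,520]])/3.6+[178,115]
Q=np.array([[63,58],[52,195],[48,245],[39,372],[34,415],[28,530]])/3.6+[280,115]
l=cast(c,L,10);q=cast(c,Q,10);print(l.round(1),q.round(1))
print("mid", ((l+q)/2).round(1), "gap",np.linalg.norm(l-q,axis=1).round(1))
print(tri([c,s],[[275.4,197],[344.8,159.5]]))
print(tri([c,s],[[279,116.4],[270+640/6,135+128/6]]))
print(tri([c,s],[[268.2,316.8],[270+92/6,135+162/6]]))
E
```

```text
[[399.7 352.4  10. ]
 [396.7 295.5  10. ]
 [396.7 273.2  10. ]
 [392.8 214.9  10. ]
 [392.9 193.2  10. ]
 [389.8 135.   10. ]] [[540.9 347.1  10. ]
 [538.5 289.9  10. ]
 [537.6 267.9  10. ]
 [535.7 209.2  10. ]
 [534.1 188.3  10. ]
 [533.2 129.8  10. ]]
mid [[470.3 349.8  10. ]
 [467.6 292.7  10. ]
 [467.2 270.6  10. ]
 [464.2 212.1  10. ]
 [463.5 190.8  10. ]
 [461.5 132.4  10. ]] gap [141.3 142.  141.  143.  141.3 143.5]
(array([504.8894043 , 282.92116503, 114.69154068]), array([6.53180648]))
(array([506.57162506, 377.85027597, 118.34986214]), array([3.62171566]))
(array([497.42622672, 108.28485649, 115.52070683]), array([0.77901761]))
```

```bash
cat >> h.py <<'E'
O=np.array([466.2,242.2]); YAW=-0.038
RM=np.array([[np.cos(YAW),-np.sin(YAW)],[np.sin(YAW),np.cos(YAW)]])
def rk(x,y,z): return np.r_[O+RM@np.array([x,y]),z]
def bar(a,dz=0): return rk(125-90*np.cos(a),40,91+90*np.sin(a)-18+dz)
E
cat > keep.py <<'E'
from h import *
t=read_time()
grip(60)
p=bar(0.27); print(p, read_tool_pos())
movep(p+[0,0,110],rot(YAW))
move_straight(p+[0,0,40],rate=250)
f0=np.array(read_wrist_force())
move_straight(p,rate=100); print("down",np.round(read_wrist_force()-f0,1))
grip(15,20); print("w",read_width(),np.round(read_wrist_force()-f0,1))
for a in np.linspace(0.27,1.93,12)[1:]:
    move_straight(bar(a),rate=90); print(round(a,2),np.round(read_wrist_force()-f0,1),end=' ')
print(read_time()-t)
snap("scene","k1"); snap("side","k1s")
crop("k1",270,100,130,120,4,"k1z");crop("k1s",110,60,160,160,3.4,"k1sz")
E
python3 keep.py
```

```text
[505.9526327  280.71756982  97.0058293 ] [ 490.08678877 -155.79667413  359.97921056]
down [-0.1 -0.3  0.7]
w 14.895701269482053 [-2.8  0.   0.2]
0.42 [-7.9 -0.7  2.3] 0.57 [-12.8  -1.4   6.4] 0.72 [-19.7  -1.8  12. ] 0.87 [-23.8  -1.5  16.5] 1.02 [-4.9  0.5  2.3] 1.18 [ 0.8  1.1 -0.1] 1.33 [ 0.5  0.  -0.9] 1.48 [ 0.2 -0.7 -1.2] 1.63 [ 0.   0.3 -1.5] 1.78 [ 0.3 -1.2 -1.2] 1.93 [ 0.4 -0.2  0. ] 6.8500000000000005
```

View pics/k1z.png

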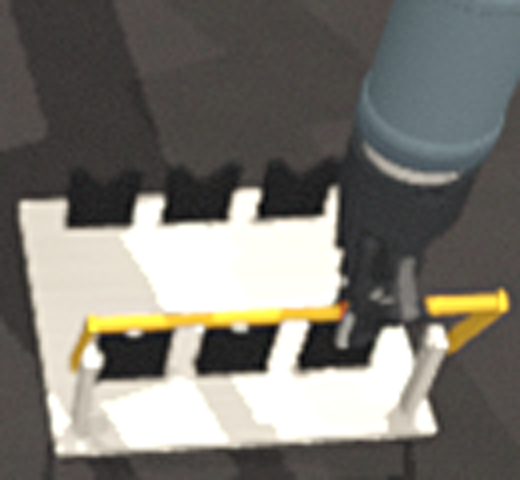

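View pics/k1sz.png

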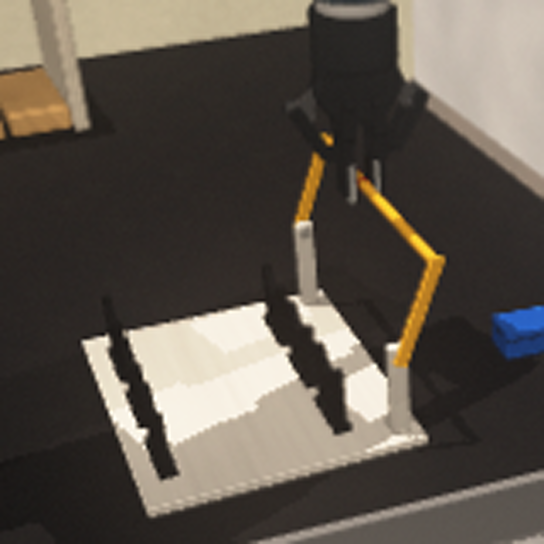

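Run:
```python
from h import *
f0=np.array(read_wrist_force())
for a in [1.97,2.0,2.03,2.06,2.09,2.12]:
    move_straight(bar(a),rate=60); f=read_wrist_force()-f0; print(a,np.round(f,1),np.round(read_tool_pos(),1))
    if np.linalg.norm(f)>12: break
wait(0.2); move_straight(bar(1.96),rate=60)
grip(50); p=np.array(read_tool_pos()); move_straight(p+[0,0,60],rate=200)
movep([490,-156,360],rot(0))
snap("wrist","tote2");snap("scene","k2");snap("side","k2s")
crop("k2",270,100,130,120,4,"k2z");crop("tote2",110,30,290,305,2.0,"tote2z")
print(read_time())
```

```text
1.97 [-3.3 -0.2  3.2] [626.5 276.3 156.1]
2.0 [-11.3  -0.3   7.7] [626.7 276.4 155.2]
14.1167
```

View pics/k2z.png

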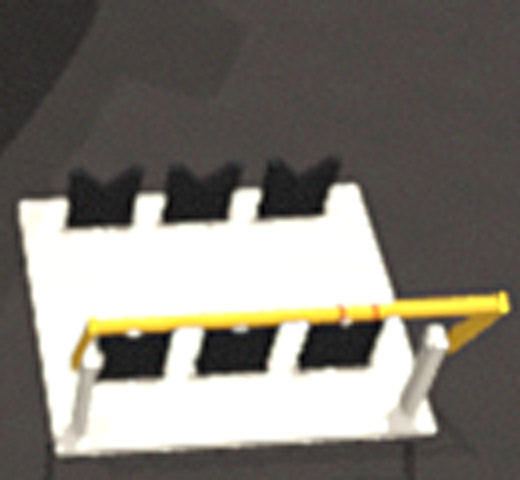

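View pics/tote2z.png

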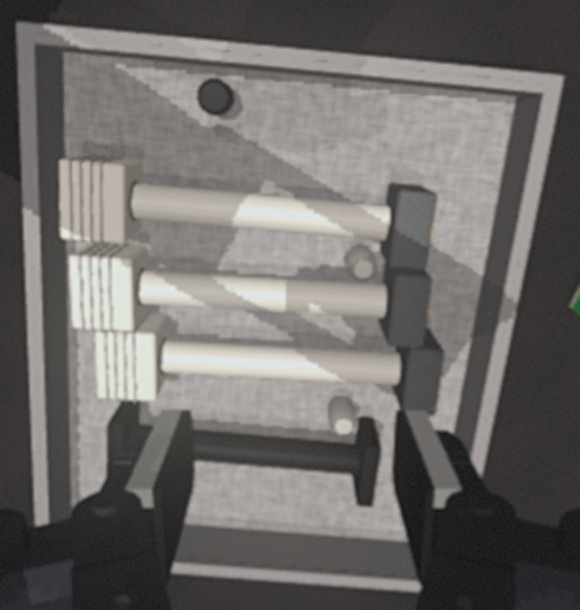

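```bash
cat >> h.py <<'E'
def ends(c,l,z=34):
    r=cast(c,l,z); d=r[1]-r[0]; m=(r[0]+r[1])/2
    return m[:2],np.arctan2(d[1],d[0]),np.linalg.norm(d)
E
python3 - <<'E'
from h import *
t=load("tote2")
o=lambda l:[[x/2+110,y/2+30] for x,y in l]
for n,l in {"c1":[[134,203],[390,219]],"c2":[[140,290],[386,302]],"c3":[[162,357],[399,370]]}.items(): print(n,ends(t,o(l)))
print(cast(t,o([[363,269],[343,426]]),46))
# auto check: bright mask line fit
g=cv2.cvtColor(t["pixels"],cv2.COLOR_RGB2GRAY)
crop("tote2",140,100,180,140,4.4,"t2b")
E
```

```text
c1 (array([ 468.11163019, -143.93152262]), np.float64(-0.06069207570143606), np.float64(190.7682746258084))
c2 (array([ 467.95997044, -209.55545596]), np.float64(-0.04880059701208746), np.float64(190.91141998428384))
c3 (array([ 481.34087031, -265.71932436]), np.float64(-0.056853413572165466), np.float64(190.44597676209497))
[[ 543.11405797 -185.20384573   46.        ]
 [ 531.55240684 -315.00303131   46.        ]]
```

View pics/t2b.png

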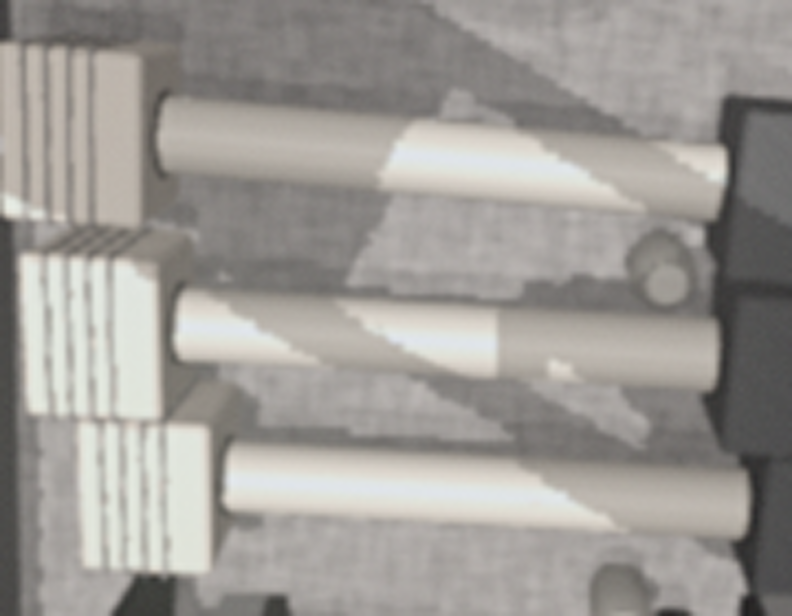

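```bash
cat >> h.py <<'E'
def mean_ft(n=12):
    F=[];M=[]
    for _ in range(n):
        F.append(read_wrist_force());M.append(read_wrist_torque());wait(0.02)
    return np.mean(F,0),np.mean(M,0)
def at(mid,ang,s): return np.array(mid)+s*np.array([np.cos(ang),np.sin(ang)])
def goto_grip(mid,ang,s,zt=15,op=36):
    p=at(mid,ang,s)
    move_straight(np.r_[p,60],frame=rot(np.pi/2+ang),rate=200)
    move_straight(np.r_[p,zt],rate=120)
def trial(mid,ang,s,base,lift=25,zt=15,gf=90):
    """gripper around the tube at s: close, lift, measure, lower, open."""
    grip(20,gf); w=read_width()
    p=np.r_[at(mid,ang,s),zt]
    move_straight(p+[0,0,lift],rate=60); wait(0.25)
    F,M=mean_ft(); F-=base[0];M-=base[1]
    ax=np.array([np.cos(ang),np.sin(ang)])
    # M = r x F, r=d*(ax), F=(0,0,Fz) -> Mx=ry Fz, My=-rx Fz
    r=np.array([-M[1],M[0]])/F[2]*1000
    d=r@ax
    print("s %.1f w %.1f F %s M %s  off along %.1f perp %.1f"%(s,w,F.round(2),M.round(3),d,r@[-ax[1],ax[0]]),"t",round(read_time(),1))
    return d
def lower(mid,ang,s,zt=15):
    move_straight(np.r_[at(mid,ang,s),zt+3],rate=60); move_straight(np.r_[at(mid,ang,s),zt],rate=15)
E
python3 - <<'E'
from h import *
mid,ang=np.array([468.1,-143.7]),-0.061
s=-7.5
p=np.r_[at(mid,ang,s),110]
j=ik(p,rot(np.pi/2+ang)); print(j, ik(rk(0,80,230),rot(np.pi/2+YAW)))
grip(36); movep(p,rot(np.pi/2+ang)); wait(.2); base=mean_ft(); print(base)
goto_grip(mid,ang,s); f=mean_ft(3)[0]-base[0]; print("down",f.round(1))
snap("wrist","g1")
d=trial(mid,ang,s,base)
snap("side","g1s"); crop("g1s",150,200,220,180,3.4,"g1sz")
E
```

```text
[-5.32516328e-01  2.61061366e-01  1.85930813e+00 -1.16935632e-03
  1.02154722e+00 -2.04170203e+00] [ 4.05926115e-01  2.94507932e-01  1.48933747e+00 -3.59194127e-04
  1.35873532e+00 -1.12679444e+00]
(array([ 0.10836911,  0.13025862, -0.05407218]), array([ 0.00230798, -0.01512092,  0.00128477]))
down [ 0.3 -0.6  0.5]
s -7.5 w 23.6 F [-0.1  -0.07 -8.49] M [0.029 0.41  0.005]  off along 48.4 perp -0.4 t 18.5
```

View pics/g1.png

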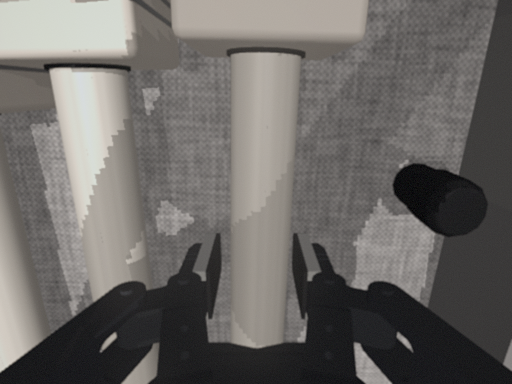

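View pics/g1sz.png

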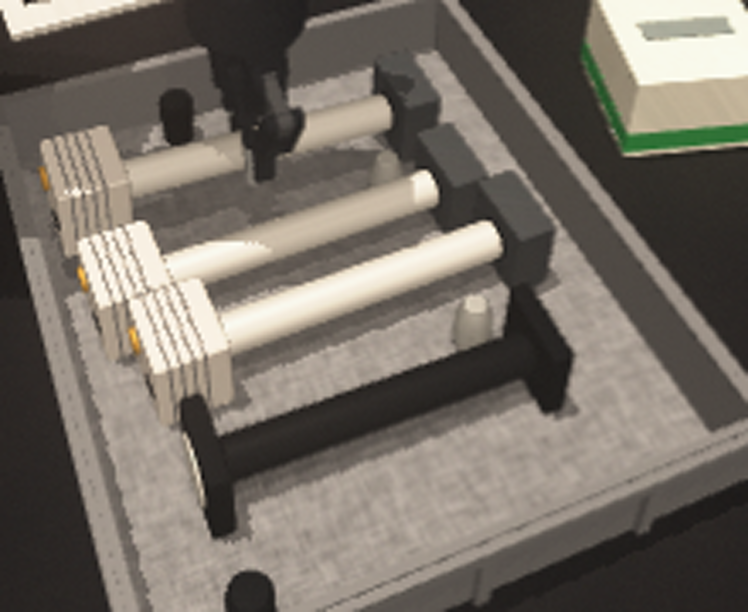

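```bash
cat >> h.py <<'E'
def regrip(mid,ang,s,s2,base,op=34):
    grip(op); wait(.1)
    p=np.array(read_tool_pos())
    move_straight(np.r_[at(mid,ang,s),30],rate=120)   # stay astride the tube
    move_straight(np.r_[at(mid,ang,s2),30],rate=150)
    move_straight(np.r_[at(mid,ang,s2),15],rate=120)
E
python3 - <<'E'
from h import *
mid,ang=np.array([468.1,-143.7]),-0.061
s=-7.5
base=(np.array([ 0.108,  0.130, -0.054]), np.array([ 0.0023, -0.0151, 0.0013]))
lower(mid,ang,s)
s2=40.
regrip(mid,ang,s,s2,base)
snap("wrist","g2")
d=trial(mid,ang,s2,base)
snap("side","g2s"); crop("g2s",150,200,220,180,3.4,"g2sz")
E
```

```text
s 40.0 w 23.6 F [-0.23 -0.07 -8.37] M [-0.007  0.012  0.002]  off along 1.4 perp 0.9 t 22.1
```

View pics/g2sz.png

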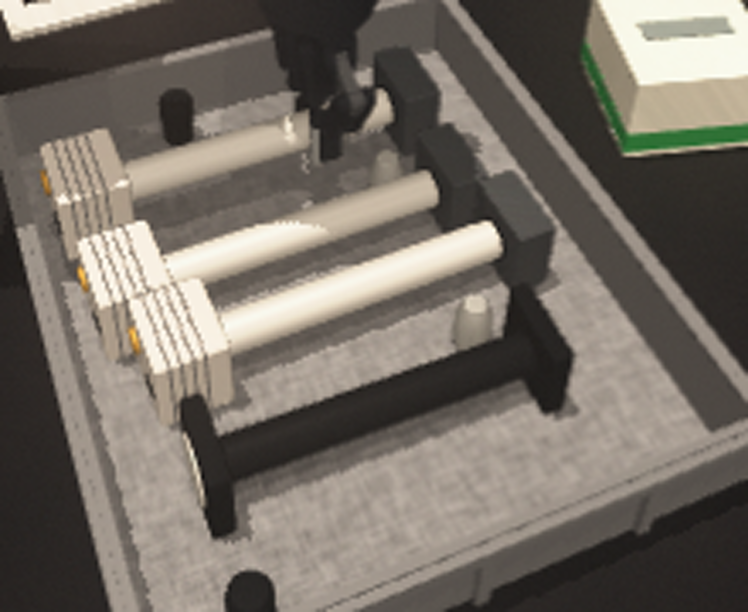

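```bash
cat >> h.py <<'E'
def carry(mid,ang,s,y,hover=20):
    p=np.r_[at(mid,ang,s),0]
    move_straight([p[0],p[1],215],rate=170)
    q=rk(s,y,215)
    move_straight(q,frame=rot(np.pi/2+YAW),rate=230)
    move_straight(rk(s,y,51+hover),rate=170)
def seat(s,y):
    wait(.2); b,_=mean_ft(5); print("hold",b.round(2))
    for z in [57,54,52.5,51.5,51,50.5,50]:
        move_straight(rk(s,y,z),rate=30); wait(.1); f,m=mean_ft(4); print(z,(f-b).round(1),np.round(read_tool_pos()[2],1))
        if f[2]-b[2]>11: break
E
python3 - <<'E'
from h import *
mid,ang=np.array([468.1,-143.7]),-0.061
carry(mid,ang,40.,80,25)
print(read_tool_pos(),mean_ft(5),read_time())
snap("scene","p1");snap("wrist","p1w");snap("side","p1s"); crop("p1",250,100,170,120,4,"p1z");crop("p1s",100,60,180,160,3.4,"p1sz")
E
```

```text
[510.29156882 320.91785085  77.18909054] (array([ 0.16565054,  0.22333763, -8.27134163]), array([-0.01955927, -0.02147459,  0.01143912])) 26.5583
```

View pics/p1z.png

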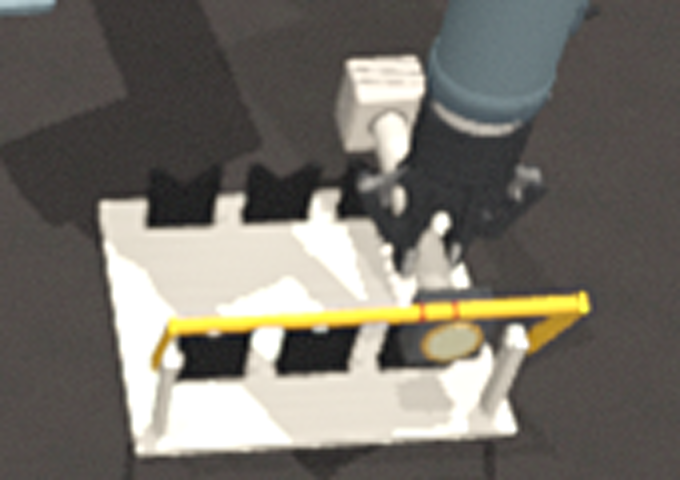

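View pics/p1sz.png

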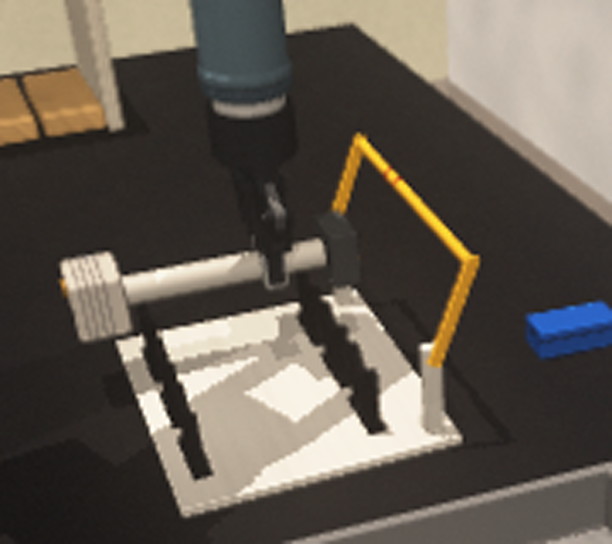

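View pics/p1w.png

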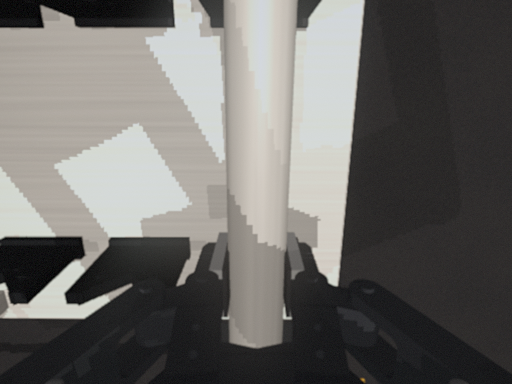

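Run:
```python
from h import *
seat(40.,80)
```

```text
hold [ 0.21 -0.02 -8.76]
57 [-0.1 -0.1  0.1] 57.3
54 [ 0.2 -0.   0.8] 54.0
52.5 [-0.3  2.5  4. ] 52.9
51.5 [-2.4  4.5 12.7] 52.4
```

Run:
```python
from h import *
b=np.array([0.21,-.02,-8.76])
for y,z in [(81,52),(82,51.5),(82,51)]:
    move_straight(rk(40,y,z),rate=30); wait(.15); f,m=mean_ft(4); print(y,z,(f-b).round(1),np.round(read_tool_pos(),1))
```

```text
81 52 [ 0.2  1.5 12.3] [509.7 321.5  52.2]
82 51.5 [ 3.  -1.4 10.3] [509.8 322.3  51.5]
82 51 [ 3.2 -2.9 13.7] [509.8 322.4  51.4]
```

```bash
sed -i 's/^O=.*/O=np.array([466.2,243.7])/' h.py
python3 - <<'E'
from h import *
grip(36); wait(.2); p=np.array(read_tool_pos()); 
move_straight([p[0],p[1],110],rate=120); 
move_straight([p[0]-30,p[1],200],rate=200); snap("wrist","r2w")
movep([490,-156,360],rot(0)); t=snap("wrist","tote3");snap("scene","r2");snap("side","r2s");print(read_time())
crop("r2",250,100,170,120,4,"r2z");crop("r2s",100,60,180,160,3.4,"r2sz")
crop("tote3",140,100,180,140,4.4,"t3b")
E
```

```text
Traceback (most recent call last):
  File "h.py", line 33, in <module>
    RM=np.array([[np.cos(YAW),-np.sin(YAW)],[np.sin(YAW),np.cos(YAW)]])
                         ^^^
NameError: name 'YAW' is not defined
```

```bash
sed -i 's/^O=.*/O=np.array([466.2,243.7]); YAW=-0.038/' h.py
python3 - <<'E'
from h import *
grip(36); wait(.2); p=np.array(read_tool_pos()); 
move_straight([p[0],p[1],110],rate=120); 
move_straight([p[0]-30,p[1],200],rate=200); snap("wrist","r2w")
movep([490,-156,360],rot(0)); t=snap("wrist","tote3");snap("scene","r2");snap("side","r2s");print(read_time())
crop("r2",250,100,170,120,4,"r2z");crop("r2s",100,60,180,160,3.4,"r2sz")
crop("tote3",140,100,180,140,4.4,"t3b")
E
```

```text
34.3667
```

View pics/r2z.png

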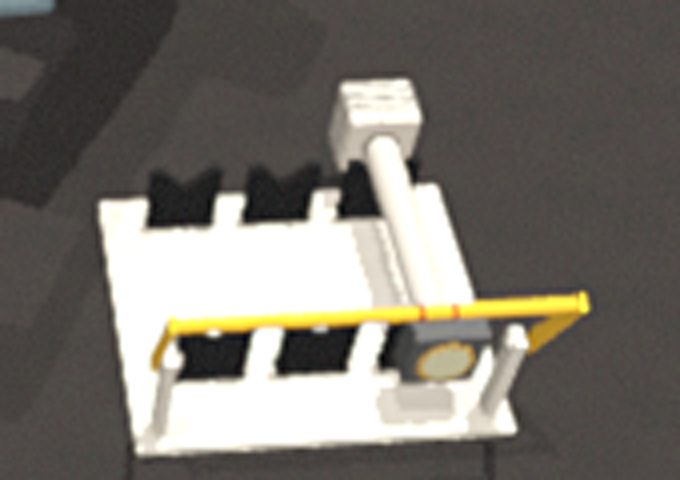

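View pics/r2sz.png

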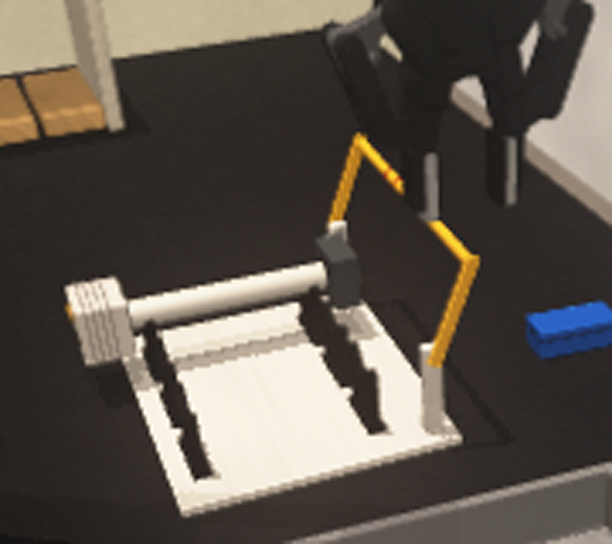

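View pics/t3b.png

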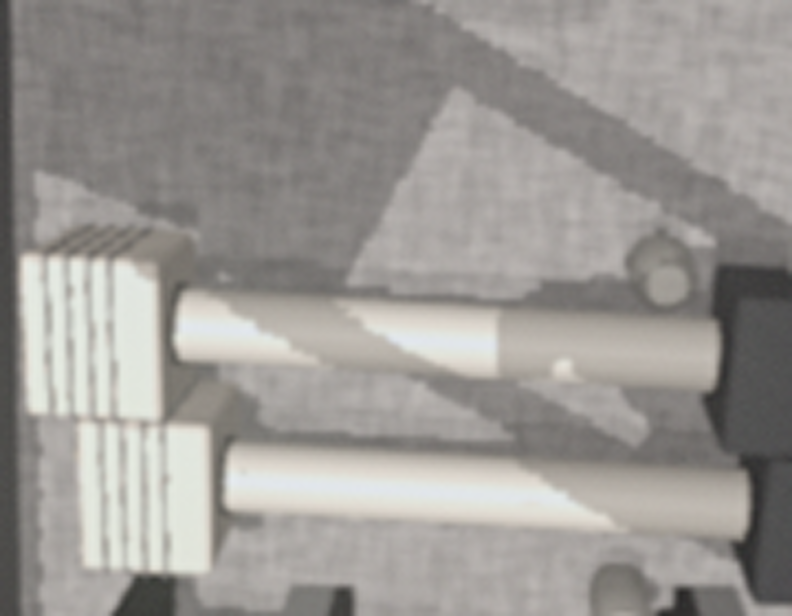

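Run:
```python
from h import *
t=load("tote3")
print(ends(t,[[190.9,208.7],[310.4,214.6]]), ends(t,[[179.7,174],[303.5,180.8]]))
mid,ang,L=ends(t,[[190.9,208.7],[310.4,214.6]])
s=-7.5
movep(np.r_[at(mid,ang,s),110],rot(np.pi/2+ang)); wait(.2); base=mean_ft(); np.save("base.npy",base)
grip(34)
goto_grip(mid,ang,s); print("down",(mean_ft(3)[0]-base[0]).round(1))
grip(20,90)
mid=mid+[0,-8]
move_straight(np.r_[at(mid,ang,s),15],rate=40); print("slid",(mean_ft(3)[0]-base[0]).round(1),read_tool_pos())
np.save("c3.npy",np.r_[mid,ang])
d=trial(mid,ang,s,base)
snap("side","g3s"); crop("g3s",150,200,220,180,3.4,"g3sz")
```

```text
(array([ 481.86409998, -265.40616014]), np.float64(-0.05035941321543199), np.float64(192.00184537468704)) (array([ 468.03700275, -208.45995247]), np.float64(-0.05451530903048033), np.float64(192.11026111115874))
down [-0.   0.1  0.3]
slid [-0.6  5.5  7.1] [ 474.85839674 -272.04576266   16.58368319]
s -7.5 w 23.6 F [-0.14 -0.4  -7.22] M [ 0.011  0.007 -0.016]  off along 1.1 perp -1.5 t 39.4
```

View pics/g3sz.png

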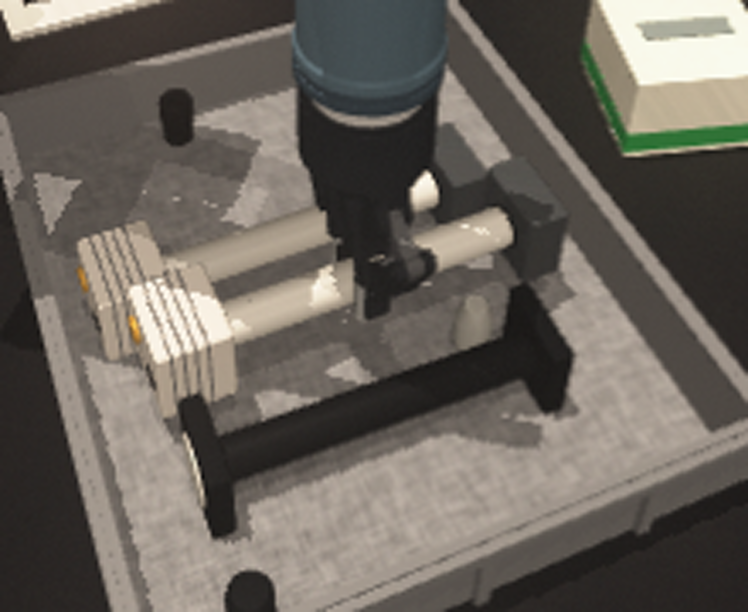

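Run:
```python
from h import *
v=np.load("c3.npy");mid,ang=v[:2],v[2];base=np.load("base.npy")
lower(mid,ang,-7.5); s=-6.5
regrip(mid,ang,-7.5,s,base)
d=trial(mid,ang,s,base)
carry(mid,ang,s,0,25)
seat(s,0)
```

```text
s -6.5 w 23.5 F [-0.1  -0.24 -7.37] M [-0.01   0.001 -0.035]  off along 0.0 perp 1.4 t 42.7
hold [ 0.18 -0.31 -7.46]
57 [-0.5  0.2 -0.1] 57.2
54 [-0.   0.3 -0.3] 54.0
52.5 [0.1 0.6 0.1] 52.5
51.5 [-0.1  0.8 -0.1] 51.5
51 [-0.6  2.4  3.5] 51.2
50.5 [-2.2  2.9 10.6] 51.0
50 [-4.   3.4 15.9] 50.9
```

Run:
```python
from h import *
b=np.array([.18,-.31,-7.46]);s=-6.5
move_straight(rk(s,0.8,50.5),rate=30);wait(.15);print((mean_ft(4)[0]-b).round(1),read_tool_pos())
grip(36); wait(.2); p=np.array(read_tool_pos()); 
move_straight([p[0],p[1],110],rate=120)
move_straight([p[0],p[1],215],rate=220)
movep([490,-156,360],rot(0)); snap("wrist","tote4");snap("scene","r3");snap("side","r3s");print(read_time())
crop("r3",250,100,170,120,4,"r3z");crop("r3s",100,60,180,160,3.4,"r3sz")
crop("tote4",140,100,180,140,4.4,"t4b")
```

```text
[-2.8 -0.6 14.1] [459.92231251 244.30968812  50.90579543]
54.925
```

View pics/r3z.png

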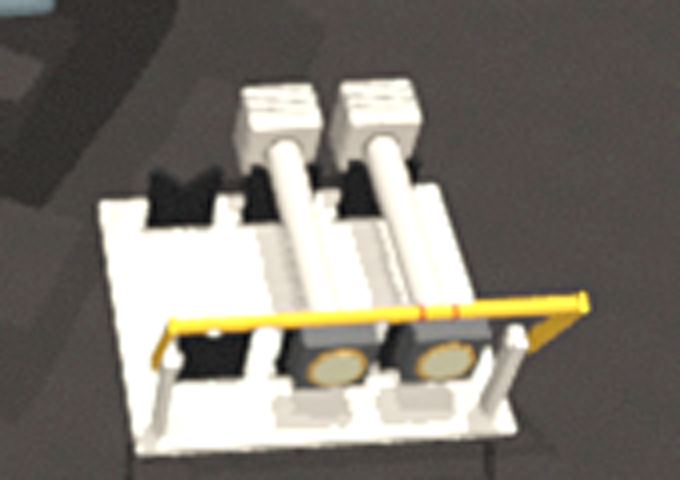

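View pics/r3sz.png

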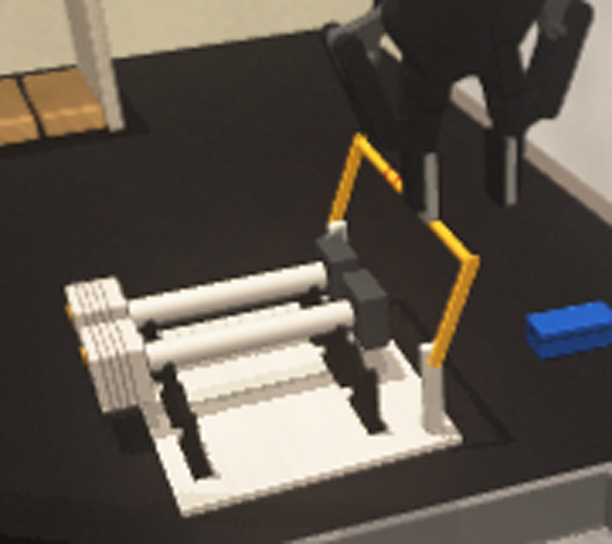

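View pics/t4b.png

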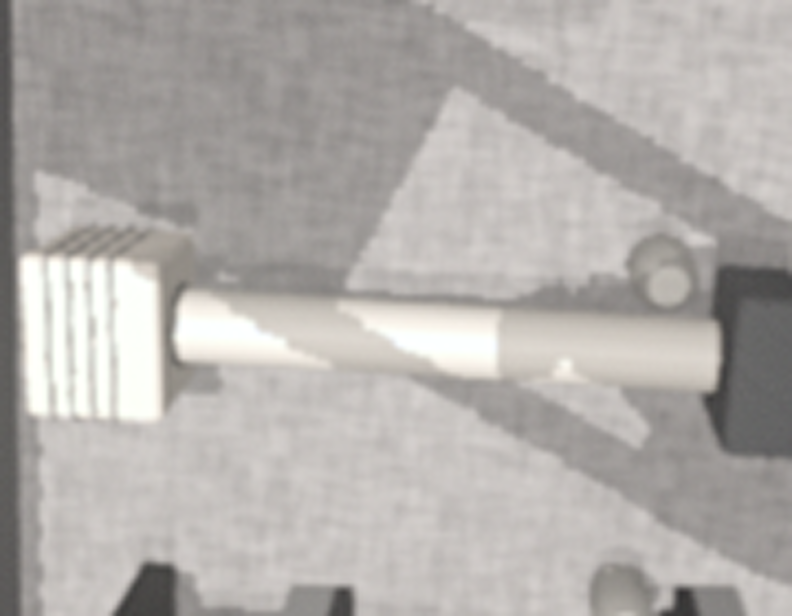

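Run:
```python
from h import *
mid,ang=np.array([468,-209.]),-0.052
s=-7.5
movep(np.r_[at(mid,ang,s),110],rot(np.pi/2+ang)); wait(.2); base=mean_ft(); np.save("base.npy",base)
grip(34)
goto_grip(mid,ang,s); print("down",(mean_ft(3)[0]-base[0]).round(1))
d=trial(mid,ang,s,base)
lower(mid,ang,s); s2=np.clip(s+d,-56,41)
regrip(mid,ang,s,s2,base)
d=trial(mid,ang,s2,base); print(s2)
np.save("c2.npy",np.r_[mid,ang,s2])
snap("side","g4s"); crop("g4s",150,200,220,180,3.4,"g4sz")
```

```text
down [ 0.1 -0.  -0.2]
s -7.5 w 23.6 F [-0.25  0.12 -7.98] M [-0.03  -0.367 -0.004]  off along -46.1 perp 1.4 t 59.2
s -53.6 w 23.4 F [-0.32  0.12 -7.98] M [-0.014  0.002  0.013]  off along 0.2 perp 1.8 t 62.7
-53.560836347339105
```

View pics/g4sz.png

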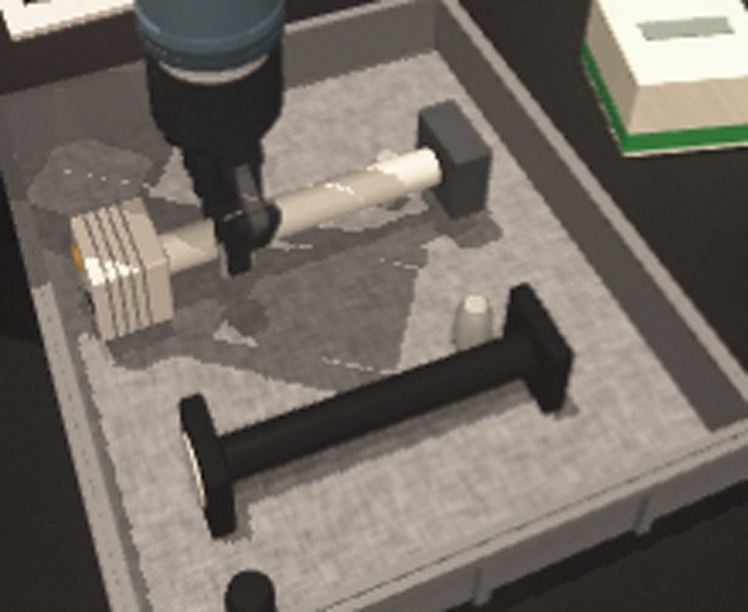

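Run:
```python
from h import *
v=np.load("c2.npy");mid,ang,s=v[:2],v[2],v[3]
p=np.r_[at(mid,ang,s),0]
move_straight([p[0],p[1],215],rate=170)
x=s+4
move_straight(rk(x,-80,215),frame=rot(np.pi/2+YAW),rate=230)
move_straight(rk(x,-80,76),rate=170)
print(read_time()); snap("wrist","p3w");snap("scene","p3");crop("p3",250,100,170,120,4,"p3z")
```

```text
66.7083
```

View pics/p3w.png

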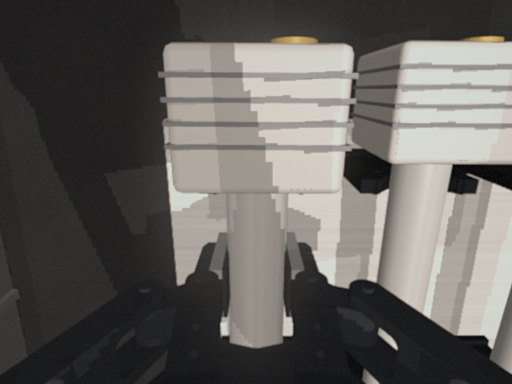

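View pics/p3z.png

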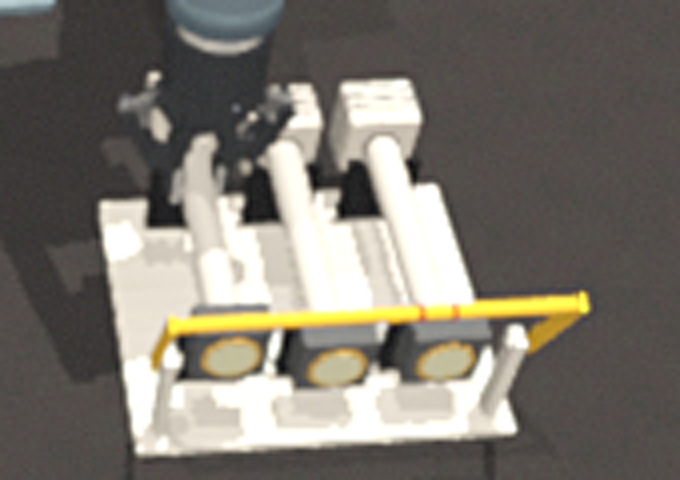

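Run:
```python
from h import *
v=np.load("c2.npy");s=v[3]+4
seat(s,-80)
```

```text
hold [ 0.04  0.04 -7.69]
57 [-0.4  0.2 -0.5] 57.2
54 [ 0.2 -0.4  0.2] 54.0
52.5 [-0.3 -0.1 -0.2] 52.5
51.5 [0.4 1.2 1.4] 51.6
51 [-1.5  2.7  7.3] 51.3
50.5 [-2.4  3.2 13.4] 51.2
```

Run:
```python
from h import *
v=np.load("c2.npy");s=v[3]+4
move_straight(rk(s,-79.3,50.5),rate=30);wait(.15);print(mean_ft(4)[0].round(1),read_tool_pos())
grip(36); wait(.2); p=np.array(read_tool_pos()); 
move_straight([p[0],p[1],110],rate=120)
move_straight([p[0],p[1],200],rate=220)
movep([480,330,330],rot(0)); snap("wrist","r4w");snap("side","r4s");print(read_time())
movep([490,0,330],rot(0)); snap("scene","r4")
crop("r4",250,100,170,120,4,"r4z");crop("r4s",100,60,180,160,3.4,"r4sz")
```

```text
[-2.1  0.   6.4] [414.03615863 166.07179602  51.04922601]
73.9667
```

View pics/r4w.png

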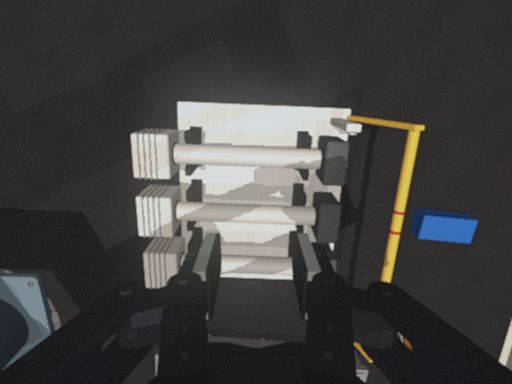

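View pics/r4z.png

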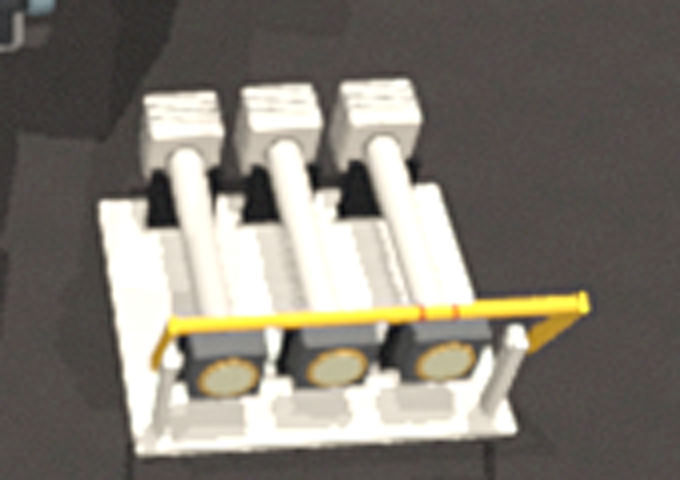

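View pics/r4sz.png

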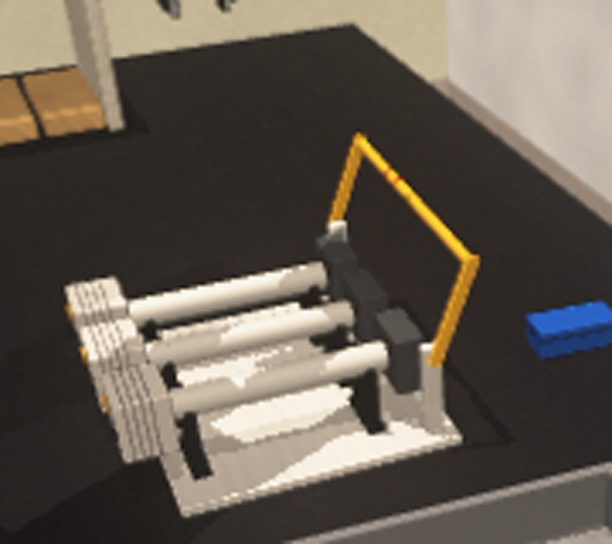

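Run:
```python
from h import *
t=read_time()
p=bar(1.95); grip(50)
movep(p+[0,0,90],rot(YAW)); f0=mean_ft(4)[0]
move_straight(p,rate=120); print("down",np.round(read_wrist_force()-f0,1))
grip(15,20); print(read_width(),np.round(read_wrist_force()-f0,1))
for a in np.linspace(1.95,0.55,11)[1:]:
    move_straight(bar(a),rate=90); print(round(a,2),np.round(read_wrist_force()-f0,1),end=' ')
snap("side","k5s");snap("scene","k5");crop("k5s",100,60,180,160,3.4,"k5sz");crop("k5",250,100,170,120,4,"k5z");print(read_time()-t)
```

```text
down [ 0.7  0.6 -0.7]
15.364637988999508 [-0.7  0.7 -0.4]
1.81 [ 1.   0.  -0.2] 1.67 [ 0.8  0.  -0.1] 1.53 [-0.   0.2  0.4] 1.39 [ 0.8 -0.2  0. ] 1.25 [ 0.2  0.6 -1.7] 1.11 [-0.1  0.5 -0.5] 0.97 [1.5 0.3 0.7] 0.83 [0.  0.6 0.9] 0.69 [-0.1  0.3  0.5] 0.55 [0.4 0.7 1. ] 5.924999999999997
```

View pics/k5sz.png

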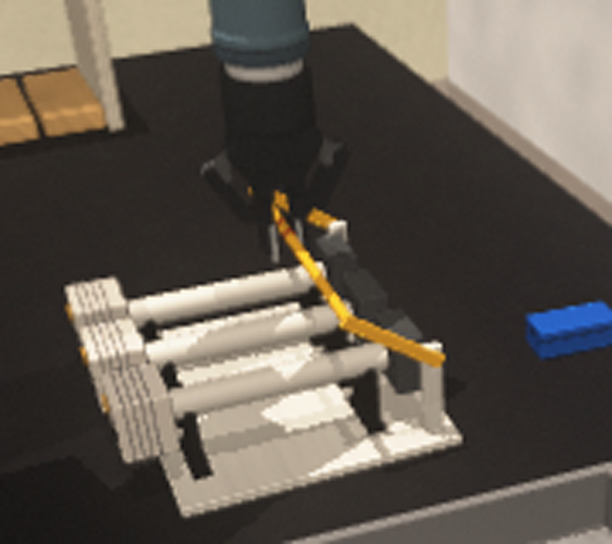

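View pics/k5z.png

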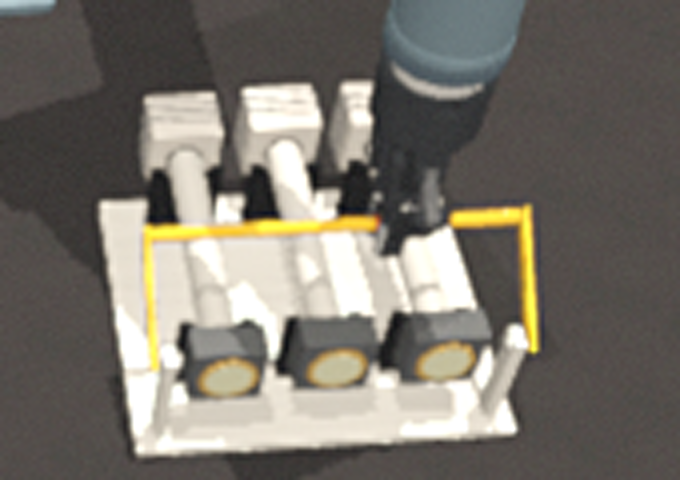

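Run:
```python
from h import *
grip(40); move_straight(bar(.55)+[0,0,70],rate=150); grip(0); print(read_width())
f0=mean_ft(4)[0]
top=lambda a:rk(125-90*np.cos(a),40,91+90*np.sin(a)+5)
for a in list(np.linspace(0.65,0.0,14))+[-.01,-.02,-.03,-.04,-.05]:
    move_straight(top(a),rate=70); f=np.array(read_wrist_force())-f0; print(round(a,2),np.round(f,1),round(read_tool_pos()[2],1),end=' | ')
    if f[2]>15: break
wait(.2); print(np.round(read_wrist_force()-f0,1),read_tool_pos())
p=np.array(read_tool_pos()); move_straight([p[0],p[1],200],rate=150)
movep([490,0,330],rot(0)); snap("scene","k6");snap("side","k6s")
crop("k6s",100,60,180,160,3.4,"k6sz");crop("k6",250,100,170,120,4,"k6z");print(read_time())
```

```text
-0.2374969734348815
0.65 [ 0.5 -0.3 -0.3] 150.4 | 0.6 [0.4 0.6 0.2] 146.9 | 0.55 [ 0.6 -0.2  0.5] 142.8 | 0.5 [-0.   0.2 -0.7] 138.8 | 0.45 [ 0.6 -0.4 -0.8] 134.8 | 0.4 [0.1 0.9 0.8] 130.7 | 0.35 [0.5 0.9 0.7] 126.5 | 0.3 [ 0.2  0.2 -1.1] 122.2 | 0.25 [0.2 0.8 0.1] 117.9 | 0.2 [ 0.4  0.4 -0.1] 113.5 | 0.15 [ 0.3  0.2 -0.3] 109.1 | 0.1 [0.2 0.7 0.4] 104.6 | 0.05 [-0.1 -0.2  0.1] 100.1 | 0.0 [1.4 1.  1.6] 96.0 | -0.01 [-0.4  0.   6.1] 95.9 | -0.02 [-1.4 -1.4 11.7] 95.7 | -0.03 [-3.8 -1.6 16.7] 95.6 | [-3.7 -2.1 15.4] [503.15143427 282.49646156  95.59291934]
89.775
```

View pics/k6sz.png

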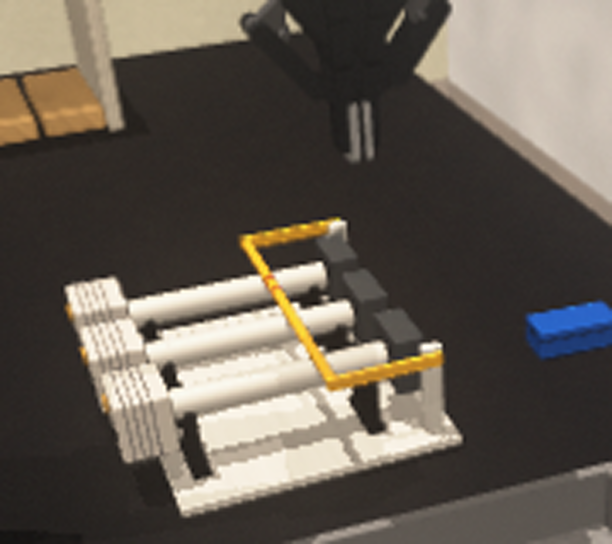

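View pics/k6z.png

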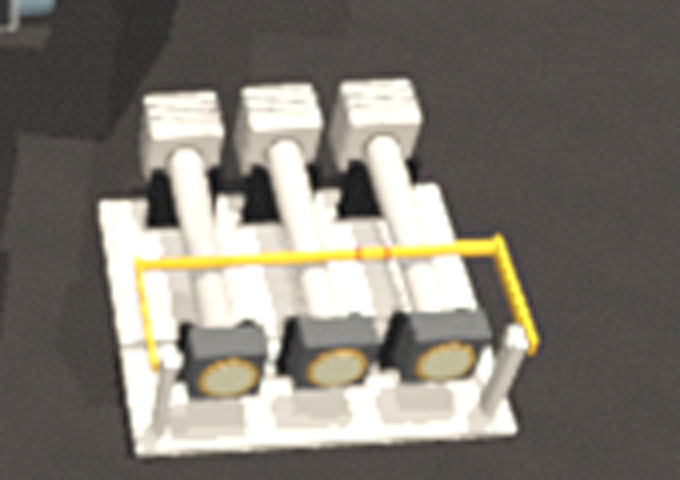

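View pics/k6.png

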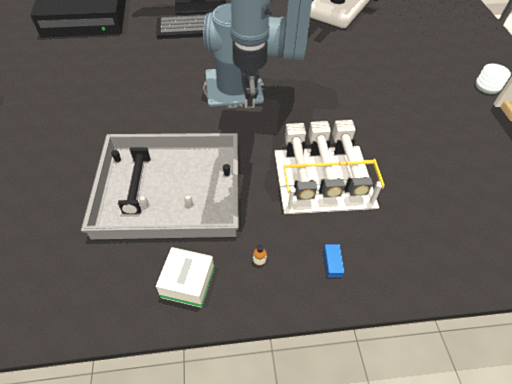

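Run:
```python
from h import *
sign_off(); print(read_time())
```

```text
the job is handed in; nothing more can be done
the job is handed in; nothing more can be done
```

The job is done and handed in at about 90 s: all three camera tubes are in the rack's V-blocks and the keeper is shut over them. The hand-in reports no verdict.

- **Keeper:** I swung it up and back until the wrist force rose to about 13 N at the stop. After the tubes were in, I swung it back and pressed the bar down from above. It stopped with its top at about 96 mm, which is exactly the shut height.
- **Tubes:** I trial-lifted each one in the tote and measured the balance point from the wrist torque. After setting it down and shifting the grip, I lifted it again to check before carrying it out level and lowering it into contact with the V-blocks.

| Tube in tote (+y to −y) | Balance point from middle | Error at second lift | Rack place |
|---|---|---|---|
| First | about 41 mm to the lens side | 1.4 mm | +y (place 2) |
| Middle | about 53 mm to the camera side | 0.2 mm | −y (place 0) |
| Third | about 6.5 mm to the camera side | 0.0 mm | middle (place 1) |

- **Last picture:** three tubes lie in the V-blocks with the keeper across them. The black extension tube, both eyepieces and both objectives are still in the tote, and the bottle, slide box and carton are where they were.

**Disagreements:**
- **Rack position:** it was 1.5 mm further to +y than I had measured. The first tube touched one flank of its V first, and I corrected this before letting go.
- **Knocked tube:** the third tube had been knocked against its neighbour, so I slid it 8 mm aside on the tote floor before lifting it.
- **Opening the keeper:** the wrist force rose to about 29 N partway, because the half-closed fingers bound on the bar. It swung freely after that.

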